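# Close the pinned cover of a board test jig

## Task

Draw the red cover out from under the shelf by its pull tab, set it down flat on the blue mat and let go. Then take it by its middle handle and lower it level onto the grey test jig, tab end at the yellow stripe, so that both pins go through their holes; keep hold of it until it is fully home, then let go. Keep the cover from tipping, and leave the other things where they are.

Things in the scene. Friction and masses are not known exactly. Their poses are not given: they have to be found in the camera images.
- cover_plate (a point): Centre of the red cover's plate, 5 mm above its underside. The cover is loose, about 0.45 kg: a stiff flat plate 160 (x) x 120 (y) x 10 mm with two through holes on a diagonal, a black bridge handle in the middle and an aluminium pull tab at its -x end. Axes: x along the length, from the tab end to the other end; z up. It starts flat on the bench under the shelf, tab end sticking out in front.
- cover_handle (a point): Centre of the handle bar of the cover, 43 mm above its underside, over the plate's centre. The black bar is 60 mm long (cover x), 16 mm wide (y), 18 mm high, on two posts; 24 mm of free space between plate top and bar. Top of bar 52 mm above the underside. Same axes as the cover.
- cover_tab (a point): Grip point of the cover's upright aluminium pull tab, 66 mm from the plate's centre towards cover -x and 36 mm above its underside. The tab is 24 mm long (x), 10 mm thick (y) and rises 40 mm above the plate (top 50 mm above the underside). Same axes.
- hole_big (a point): Centre of the cover's big hole (17 mm diameter), at the underside; 50 mm towards cover -x (tab end) and 45 mm towards +y from the plate's centre.
- hole_small (a point): Centre of the cover's small hole (13 mm diameter), at the underside; 50 mm towards cover +x and 45 mm towards -y from the plate's centre.
- jig_top (a point): Centre of the top face of the grey test jig, fixed to the bench, 190 (x) x 140 (y) x 28 mm high; this point is 28 mm above the bench. The cover rests on this flat face when home (a green board lies sunk in its pocket, below the face). A yellow stripe marks its -x end, where the cover's tab end goes. With the cover home, cover and jig axes coincide and cover_plate is 5 mm above this point.
- pin_big (a point): Tip of the jig's big steel pin: 14 mm diameter, 30 mm tall above the jig's top (lower 16 mm straight, upper 14 mm tapering to a 5 mm wide tip); 50 mm towards jig -x and 45 mm towards +y from jig_top. Goes through the big hole, 1.5 mm clearance all round.
- pin_small (a point): Tip of the jig's small steel pin: 10 mm diameter, 30 mm tall, tapering likewise; 50 mm towards jig +x and 45 mm towards -y from jig_top. Goes through the small hole, 1.5 mm clearance all round. The cover fits only one way round.
- mat: Blue work mat, fixed, 200 (x) x 220 (y) x 3 mm thick; origin at the centre of its underside, on the bench.
- shelf: Dark wooden bench shelf, fixed, 200 (x, depth) x 340 (y, width) mm; 85 mm clear height underneath, board 18 mm thick, two 16 mm side panels, open in front and behind, with a soldering station and a carton on top (up to 220 mm above the bench). Origin on the bench under its centre; its front edge is 100 mm towards its own -x. The cover's tab starts about 60 mm in front of this edge.
- multimeter: Bystander, loose, to be left alone: yellow hand multimeter, 145 x 75 x 35 mm. Origin at its underside.
- toroid: Bystander, loose, to be left alone: copper-coloured toroidal transformer, 100 mm across, 42 mm high. Origin at its underside.
- spool: Bystander, loose, to be left alone: grey metal solder spool, 60 mm across, 40 mm high. Origin at its underside.
- screwdriver: Bystander, loose, to be left alone: red-handled screwdriver lying down. Origin at its underside.
- pliers: Bystander, loose, to be left alone: red-handled pliers lying down, about 140 mm long. Origin at its underside.
- spare_board: Bystander, loose, to be left alone: small yellow circuit board with blue and black parts, 70 x 110 x 26 mm. Origin at its underside.
- screw_box: Bystander, loose, to be left alone: purple open screw box, 120 x 140 x 45 mm. Origin at its underside.
There are look-alikes about, which are no part of the job. What is shaped like the part that bears cover_plate but orange is not meant.

How it is judged (in metres and radians):
On the way, in this order (a step that is already met when the one before it is completed fails the run):
1. the cover lies flat on the mat (its centre over the mat), let go (x of cover_plate in the frame of mat between -0.105 and 0.105 m and y of cover_plate in the frame of mat between -0.115 and 0.115 m and z of cover_plate in the frame of mat below 0.011 m and angle between cover_plate's own z axis and vertical below 0.05 rad and contact force between the fingers and cover below 0.1 N), for 0.2 s.
2. the cover is home on both pins, level, while the fingers still hold it (z of cover_plate in the frame of jig_top below 0.009 m and horizontal distance between hole_big and pin_big below 0.004 m and horizontal distance between hole_small and pin_small below 0.004 m and angle between cover_plate's own z axis and vertical below 0.05 rad and contact force between the fingers and cover above 0.5 N), for 0.1 s.
At the end, for the whole second after the job is handed in: The cover rests on the jig at rest, both pins through their own holes (each hole within 4 mm of its pin's axis), underside within 2.5 mm of the jig's top face, level within 2 degrees (z of cover_plate in the frame of jig_top below 0.0075 m and horizontal distance between hole_big and pin_big below 0.004 m and horizontal distance between hole_small and pin_small below 0.004 m and angle between cover_plate's own z axis and vertical below 0.035 rad and linear speed of cover below 0.02 m/s); the robot touches nothing.
It fails at once if the cover is tipped more than 20 degrees (angle between cover_plate's own z axis and vertical above 0.35 rad).
It fails at once if a bystander is moved more than 30 mm (distance of any of multimeter, toroid, spool, screwdriver, pliers, spare_board, screw_box from where it was at the start of the episode above 0.03 m).
It also fails if it takes over 72 s, if anything falls off the work surface, if the arm or the gripper's body presses on something with over 40 N, if the wrist force passes 120 N, or if a joint passes its speed limit or range.

## Robot

A 6-joint arm with a two-finger parallel gripper is mounted at the origin on the work surface. World frame = base frame: x ahead of the robot, y to its left, z up, the work surface at z = 0. Lengths are in m, angles in degrees, forces in N, time in s.
With the tool pointing down it reaches from about 0.3 to 0.75 m from the base axis. Payload 8.5 kg.
Tool frame: the origin (TCP) lies between the finger pads; the fingertips stand env.finger_overhang ahead of it and the grasp point (between the pads) lies 2 mm behind it (env.finger_overhang is the distance from the TCP to the fingertips, in m); z points along the fingers, y is the line along which they close (so a half turn about z gives the same grasp; the last joint's range is limited). The gripper opens to 85 mm and grips with 20 to 120 N. Pads are 22 mm wide; open, the fingers measure 114 mm over their backs; the gripper's body (76 mm by 85 mm) begins 54 mm behind the grasp point. The pads swing forward as they close: fully open they stand 13 mm farther back than shut.
Start: joints at [-75.82, 21.807, 74.336, -0, 83.858, -12.336], TCP at [0.246, -0.492, 0.248] pointing down, gripper open.
Joint ranges: [-178.18, 178.18], [-50.72, 133.34], [12.68, 142.11], [-81.47, 261.47], [9.98, 163.14], [-165.26, 165.26]. Speed limits (degrees/s): [136.94, 136.94, 180, 180, 180, 180].

## Interface

Orientations are given as a 3x3 rotation matrix whose columns are the frame's x, y, z axes.
In Python, from rig import env gives the robot as it stands. The module is installed in compiled form; this text tells all that it offers.
- The arm moves only by the tool jog_arm, never from a script. Its arguments are lists of equal length, an entry for each row: "hand": the finger opening in m, from 0 to 0.0854; "travel": the shift along the world's x, y, z in m, a list of three; "yaw": the turn about the world's z in rad. A call has exactly 5 rows; each row shifts and turns the commanded pose from where the row before left it; what a row does not reach is not made up. A row lasts 1/8 s, in which the tool goes at most 62.5 mm and 10.7 degrees, less where a joint would pass 70% of its speed; a pose out of reach is approached as far as the arm can. A call is refused whole if a number of a shift passes 0.0625 or a number of a turn 0.188, either way. A call with a gripper value outside its range is refused whole. The fingers move at their own pace and stop on an object; "grip_force" is the grip in N (left out, the last holds). Time passes only in rows, so rows that do not move let the fingers close, or fill a call up. It gives the time, the measured TCP pose, the force, the opening and the grip force at its end, in the units of the state.
- env.observe(): the state, without advancing time (a new reading comes with each control period).
- env.get_image(name): name is "scene" or "top" or "wrist"; returns the picture (480x640x3 uint8, red, green, blue); there is no depth.
- env.calibration(name): a dict with "fx", "fy", "cx", "cy" (pixels), "position" and "rotation" of the camera in the world; the wrist camera has in their place "hand_eye" (4x4, takes a point from camera to tool coordinates, whose origin is the TCP and whose axes are the flange's). Camera axes: x right, y down, z forward; pixel columns grow to the right and rows downward; lengths in m; the calibration is good to about 2 mm. A picture is of the moment at which its call begins: read the wrist's pose just before it. calibration takes no time and is no camera call.
- env.close_job(): hands the job in; it is judged then, once.
The state is a dict: "time_s": time; "q": joint angles; "qvel": joint speeds; "joint_efforts": joint torques, N m; "position": TCP position; "tool_rot": TCP orientation; "ft_force": force on the tool from outside, world axes, zero at the start; "wrist_torque": the same for the moment, N m; "grip_width": finger opening in m; "gripper_force": force on a finger pad.
Only numpy, scipy, OpenCV 4.12 (cv2) and the standard library are available. Lean on these libraries where they do the work, as an engineer would, in place of code of your own. Each camera call takes 0.05 s, during which the arm holds its last target. There are 200 camera calls.

## Working session

There is one attempt and no reset: what is moved stays moved. The work goes in short steps, Python scripts to look and compute and a tool call to move; the robot and the scene stay as the last step left them, time stands still between calls to the robot, and variables do not carry over. Pictures are saved under pics/ and viewed, at most 10 in all, crops included, and the job is handed in when it is done.

Besides the shell and the picture viewer there is one more tool, called as a command line: name --pt "numbers of a row" for each row, then --argument value for the rest. jog_arm: Moves the arm, as the interface text tells. Its arguments: {"type":"object","properties":{"hand":{"type":"array"},"travel":{"type":"array"},"yaw":{"type":"array"},"grip_force":{"type":"number"}},"required":["hand","travel","yaw"]}

```bash
mkdir -p pics; python3 - <<'E'
from rig import env
import cv2,numpy as np
for n in("top","scene"):
    cv2.imwrite(f"pics/{n}1.png",env.get_image(n)[:,:,::-1]); print(n,env.calibration(n))
print(env.calibration("wrist"),env.finger_overhang); s=env.observe(); print(s)
E
```

```text
top {'fx': 571.3949795875467, 'fy': 571.3949795875467, 'cx': 319.07137388296087, 'cy': 243.36501992907753, 'position': array([0.42279204, 0.0286372 , 1.7162997 ]), 'rotation': array([[-0.02056662, -0.9984003 ,  0.05266735],
       [-0.99965237,  0.02140448,  0.01539415],
       [-0.01649685, -0.05233243, -0.99849345]])}
scene {'fx': 478.0900848759262, 'fy': 478.0900848759262, 'cx': 319.93549867082663, 'cy': 244.8437904231594, 'position': array([0.09052116, 0.98019486, 1.15694435]), 'rotation': array([[-0.91211735, -0.29078392,  0.28894056],
       [-0.4097256 ,  0.66890199, -0.6202379 ],
       [-0.01291771, -0.6841161 , -0.72925873]])}
{'fx': 420.30857708260936, 'fy': 420.30857708260936, 'cx': 316.34085963230393, 'cy': 243.58846990569978, 'hand_eye': array([[-8.15612870e-04, -9.51673093e-01, -3.07111802e-01,
         7.75497416e-02],
       [ 9.99998825e-01, -1.17484944e-03,  9.84855313e-04,
         1.31724751e-03],
       [-1.29807043e-03, -3.07110637e-01,  9.51672933e-01,
        -1.25507796e-01],
       [ 0.00000000e+00,  0.00000000e+00,  0.00000000e+00,
         1.00000000e+00]])} 0.017
{'time_s': 0.1, 'q': array([-7.58198545e+01,  2.18376745e+01,  7.43785347e+01, -4.48233055e-04,
        8.38569926e+01, -1.23360333e+01]), 'qvel': array([ 1.44618816e-01, -1.47067139e-01, -1.25601791e-01,  1.94859035e-05,
       -5.80638840e-02,  9.75231683e-02]), 'joint_efforts': array([ 3.89423090e-03, -4.49217546e+01, -2.31657994e+01, -1.67097428e-04,
        3.62300714e-03,  1.38059829e-05]), 'position': array([ 0.24548402, -0.49191884,  0.24777944]), 'tool_rot': array([[ 8.94807998e-01,  4.46451054e-01, -3.20519446e-04],
       [ 4.46451090e-01, -8.94807183e-01,  1.23677724e-03],
       [ 2.65357400e-04, -1.24977442e-03, -9.99999184e-01]]), 'ft_force': array([ 0.50068988, -0.13530771, -0.52251156]), 'wrist_torque': array([ 0.02597004,  0.01937184, -0.02578826]), 'gripper_force': 0.0, 'grip_width': 0.0853318988072401}
```

View pics/top1.png

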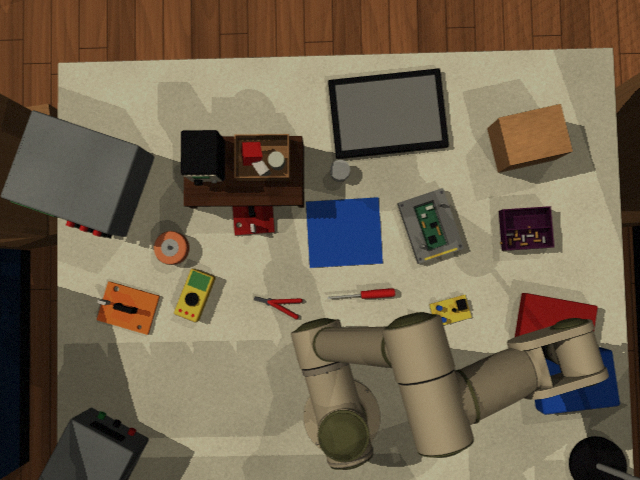

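View pics/scene1.png

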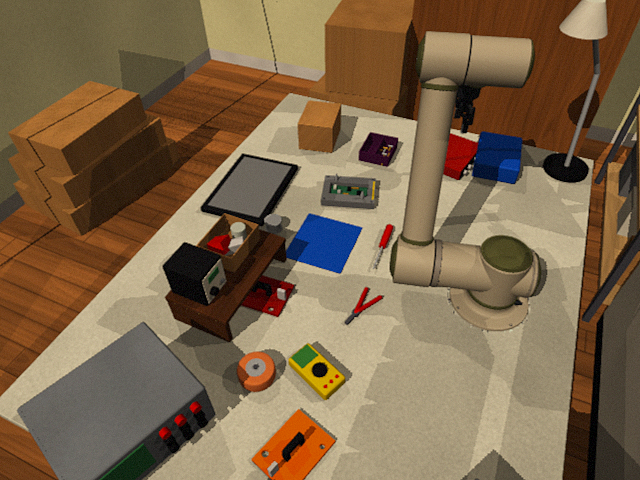

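The top view shows the red cover's tab end at about (253,220) in front of the shelf. The mat is centred near (345,232) and the jig near (433,227), with its stripe at about (442,255). I'll zoom in.

```bash
cat > h.py <<'E'
import numpy as np,cv2
from rig import env
def ray(name,px,z,s=None):
    c=env.calibration(name)
    if name=="wrist":
        s=s or env.observe(); H=c["hand_eye"]; R=s["tool_rot"]@H[:3,:3]; p=s["position"]+s["tool_rot"]@H[:3,3]
    else: R,p=c["rotation"],c["position"]
    d=R@np.array([(px[0]-c["cx"])/c["fx"],(px[1]-c["cy"])/c["fy"],1.])
    return p+d*(z-p[2])/d[2]
def proj(name,P,s=None):
    c=env.calibration(name)
    if name=="wrist":
        s=s or env.observe(); H=c["hand_eye"]; R=s["tool_rot"]@H[:3,:3]; p=s["position"]+s["tool_rot"]@H[:3,3]
    else: R,p=c["rotation"],c["position"]
    v=(np.asarray(P)-p)@R
    return np.array([c["fx"]*v[...,0]/v[...,2]+c["cx"],c["fy"]*v[...,1]/v[...,2]+c["cy"]]).T
E
python3 - <<'E'
import cv2
i=cv2.imread("pics/top1.png")
a=cv2.resize(i[175:275,215:305],None,fx=5,fy=5,interpolation=cv2.INTER_CUBIC)
b=cv2.resize(i[180:280,390:470],None,fx=4,fy=4,interpolation=cv2.INTER_CUBIC)
b=cv2.copyMakeBorder(b,0,100,0,0,cv2.BORDER_CONSTANT)
cv2.imwrite("pics/crop1.png",cv2.hconcat([a,b]))
E
```

```text
(no output)
```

View pics/crop1.png

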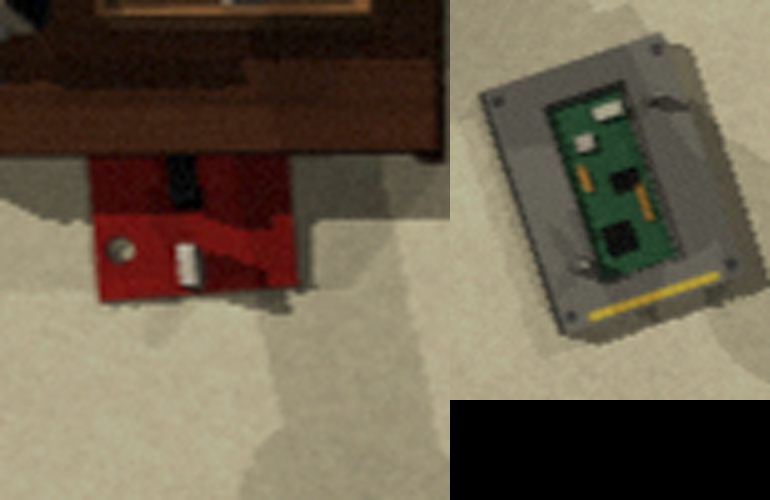

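The crop shows the cover's front corners at about (235,235) and (274.6,232.4), its tab at about (252,225), and its big hole at about (239,225). The jig's top corners are at about (397.5,203), (443,189.5), (465,250) and (418,263.5).

```bash
python3 - <<'E'
from h import *
np.set_printoptions(precision=4,suppress=True)
f=lambda u,v:(215+u/5,175+v/5)
A=ray("top",f(100,299),.01);B=ray("top",f(298,286),.01);print("front corners",A,B,np.linalg.norm(A-B))
t=ray("top",f(188,255),.045);print("tab",t, "hole",ray("top",f(122,250),.01))
y=(A-B)[:2]; print("yaw",np.degrees(np.arctan2(-y[0],y[1])))
g=lambda u,v:(390+(u-450)/4,180+v/4)
C=np.array([ray("top",g(*p),.028) for p in((481,94),(662,38),(745,285),(563,333))]);print(C,C.mean(0))
for i in range(4):print(np.linalg.norm(C[i]-C[i-1]))
x=(C[0]+C[1]-C[2]-C[3])[:2];print("jig yaw",np.degrees(np.arctan2(x[1],x[0])))
m=np.array([ray("top",p,.003) for p in((306,201),(380,198),(383,265),(310,268))]);print("mat",m,m.mean(0))
print("shelf edge",ray("top",f(0,152),.1),ray("top",f(445,158),.1))
print("pliers/screwdriver",ray("top",(303,300),0),ray("top",(330,295),0),ray("top",(397,293),0),ray("top",(270,300),0))
E
```

```text
front corners [0.5439 0.3066 0.01  ] [0.5492 0.1876 0.01  ] 0.1191990997803959
tab [0.5662 0.2487 0.045 ] hole [0.5731 0.293  0.01  ]
yaw 2.5146864926251777
[[ 0.6251 -0.1809  0.028 ]
 [ 0.6638 -0.3158  0.028 ]
 [ 0.4795 -0.3709  0.028 ]
 [ 0.4469 -0.2362  0.028 ]] [ 0.5538 -0.2759  0.028 ]
0.1865594300445493
0.140348437353537
0.19234727309569727
0.13850889065321403
jig yaw 16.934752992373806
mat [[ 0.6419  0.0918  0.003 ]
 [ 0.6459 -0.1312  0.003 ]
 [ 0.4443 -0.1348  0.003 ]
 [ 0.4398  0.0838  0.003 ]] [ 0.543  -0.0226  0.003 ]
shelf edge [0.6228 0.3481 0.1   ] [0.6136 0.0943 0.1   ]
pliers/screwdriver [0.3446 0.1067 0.    ] [0.3579 0.0256 0.    ] [ 0.3599 -0.1747  0.    ] [0.3465 0.2056 0.    ]
```

jog_arm --hand '[0.085,0.085,0.085,0.085,0.085]' --pt "0.017 0.049 0" --pt "0.017 0.049 0" --pt "0.017 0.049 0" --pt "0.017 0.049 0" --pt "0.017 0.049 0" --yaw '[0.18,0.18,0.18,0.18,0.18]'

```text
time_s: 0.72
position: [0.3307, -0.2454, 0.2482]
tool_rot: [[0.201, 0.98, -0.0], [0.98, -0.201, 0.0], [0.0, -0.0, -1.0]]
ft_force: [0.6, 0.0, 0.1]
grip_width: 0.0854
gripper_force: 0.0
```

jog_arm --hand '[0.085,0.085,0.085,0.085,0.085]' --pt "0.017 0.049 0" --pt "0.017 0.049 0" --pt "0.017 0.049 0" --pt "0.017 0.049 0" --pt "0.017 0.049 0" --yaw '[0.18,0.18,0.18,0.18,0.18]'

```text
time_s: 1.35
position: [0.4157, -0.0004, 0.2483]
tool_rot: [[-0.643, 0.766, -0.0], [0.766, 0.643, -0.0], [-0.0, -0.0, -1.0]]
ft_force: [0.5, -0.5, -0.1]
grip_width: 0.085
gripper_force: 0.0
```

jog_arm --hand '[0.085,0.085,0.085,0.085,0.085]' --pt "0.017 0.049 0" --pt "0.017 0.049 0" --pt "0.017 0.049 0" --pt "0.017 0.049 0" --pt "0.017 0.049 0" --yaw '[0.18,0.18,0.18,0.18,0.18]'

```text
time_s: 1.98
position: [0.5007, 0.2446, 0.248]
tool_rot: [[-1.0, -0.027, -0.001], [-0.027, 1.0, -0.0], [0.001, -0.0, -1.0]]
ft_force: [0.9, -0.5, -0.6]
grip_width: 0.085
gripper_force: 0.0
```

```bash
python3 - <<'E'
from h import *
s=env.observe(); i=env.get_image("wrist")[:,:,::-1].copy(); cv2.imwrite("pics/w1.png",i)
np.save("s1.npy",np.array([s],dtype=object),allow_pickle=True)
# predicted tab/handle
print(proj("wrist",[[.5606,.2477,.05],[.6265,.2506,.052],[.5731,.293,.01]],s))
E
```

```text
[[320.78690214 283.51839529]
 [321.87762138 353.92176417]
 [368.54143193 280.20103412]]
```

View pics/w1.png

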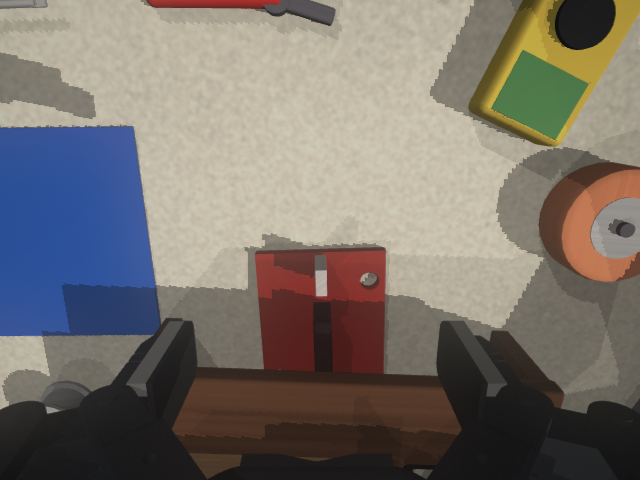

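The tab top is centred at about (321,283), which matches the prediction, and the cover's yaw is about 2.7°. I'll move over the tab, descend and grip.

jog_arm --hand '[0.085,0.085,0.085,0.085,0.085]' --pt "0.03 0.003 -0.03" --pt "0.03 0 -0.05" --pt "0 0 -0.05" --pt "0 0 -0.05" --pt "0 0 0" --yaw '[0.02,0,0,0,0]'

```text
time_s: 2.65
position: [0.5587, 0.2453, 0.0651]
tool_rot: [[-0.999, -0.041, -0.008], [-0.041, 0.999, -0.002], [0.008, -0.001, -1.0]]
ft_force: [1.0, -0.0, 0.5]
grip_width: 0.085
gripper_force: 0.0
```

jog_arm --hand '[0.085,0.085,0.06,0.03,0.0]' --pt "0 0 -0.02" --pt "0 0 -0.012" --pt "0 0 0" --pt "0 0 0" --pt "0 0 0" --yaw '[0,0,0,0,0]' --grip_force 90

```text
time_s: 3.28
position: [0.5609, 0.246, 0.0372]
tool_rot: [[-0.999, -0.041, 0.001], [-0.041, 0.999, 0.0], [-0.001, 0.0, -1.0]]
ft_force: [0.2, 0.2, 0.2]
grip_width: 0.0315
gripper_force: 0.0
```

jog_arm --hand '[0,0,0,0,0]' --pt "0 0 0" --pt "0 0 0" --pt "0 0 0" --pt "0 0 0" --pt "0 0 0" --yaw '[0,0,0,0,0]'

```text
time_s: 3.9
position: [0.561, 0.2462, 0.0371]
tool_rot: [[-0.999, -0.041, 0.001], [-0.041, 0.999, 0.001], [-0.002, 0.001, -1.0]]
ft_force: [-1.0, 1.0, 5.3]
grip_width: 0.0086
gripper_force: 89.4
```

jog_arm --hand '[0,0,0,0,0]' --pt "-0.01 0 0" --pt "-0.025 -0.001 0" --pt "-0.03 -0.002 0" --pt "-0.03 -0.002 0" --pt "-0.015 0 0" --yaw '[0,0,0,0,0]'

```text
time_s: 4.53
position: [0.4503, 0.2408, 0.0371]
tool_rot: [[-0.999, -0.041, 0.003], [-0.041, 0.999, 0.0], [-0.003, 0.0, -1.0]]
ft_force: [4.2, 0.2, 5.8]
grip_width: 0.0081
gripper_force: 89.4
```

jog_arm --hand '[0,0,0,0,0]' --pt "0 0 0.003" --pt "0 0 0.004" --pt "0 0 0.004" --pt "0 0 0" --pt "0 0 0" --yaw '[0,0,0,0,0]'

```text
time_s: 5.15
position: [0.4505, 0.2408, 0.0471]
tool_rot: [[-0.999, -0.041, -0.0], [-0.041, 0.999, -0.0], [0.0, -0.0, -1.0]]
ft_force: [-0.3, -0.4, -5.8]
grip_width: 0.0089
gripper_force: 88.1
```

```bash
python3 - <<'E'
from h import *
i=env.get_image("scene")[:,:,::-1]; print(env.observe()["wrist_torque"],env.observe()["ft_force"])
cv2.imwrite("pics/s2.png",cv2.resize(i[180:380,160:440],None,fx=2.7,fy=2.7,interpolation=cv2.INTER_CUBIC))
E
```

```text
[-0.01356539  0.22063267  0.00818876] [ 0.24102776 -0.01235262 -2.87758798]
```

View pics/s2.png

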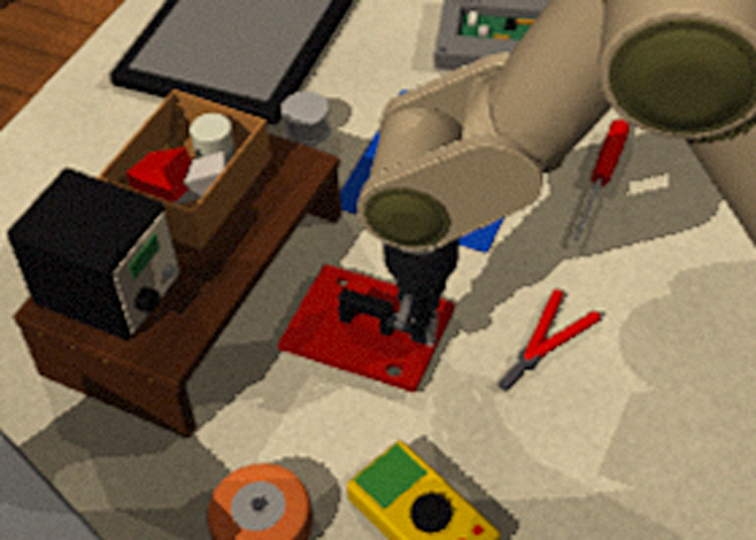

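jog_arm --hand '[0,0,0,0,0]' --pt "0 -0.01 0.005" --pt "0 -0.025 0" --pt "0 -0.03 0" --pt "0 -0.03 0" --pt "0 -0.03 0" --yaw '[0,0,0,0,0]'

```text
time_s: 5.82
position: [0.4505, 0.1144, 0.0527]
tool_rot: [[-0.999, -0.041, 0.0], [-0.041, 0.999, -0.0], [-0.0, -0.0, -1.0]]
ft_force: [0.7, -1.0, -4.3]
grip_width: 0.0083
gripper_force: 88.2
```

jog_arm --hand '[0,0,0,0,0]' --pt "0 -0.03 0" --pt "0 -0.03 0" --pt "0 -0.03 0" --pt "0.01 -0.028 0" --pt "0.005 -0.02 0" --yaw '[0,0,0,0,0]'

```text
time_s: 6.45
position: [0.4659, -0.0239, 0.0527]
tool_rot: [[-0.999, -0.04, 0.001], [-0.04, 0.999, -0.001], [-0.001, -0.001, -1.0]]
ft_force: [-0.1, 0.0, -4.0]
grip_width: 0.0084
gripper_force: 88.1
```

jog_arm --hand '[0,0,0,0,0]' --pt "0 0 -0.004" --pt "0 0 -0.004" --pt "0 0 -0.003" --pt "0 0 -0.001" --pt "0 0 0" --yaw '[0,0,0,0,0]'

```text
time_s: 7.08
position: [0.4655, -0.0218, 0.0404]
tool_rot: [[-0.999, -0.042, -0.0], [-0.042, 0.999, 0.0], [0.0, 0.0, -1.0]]
ft_force: [-0.0, 0.8, -2.2]
grip_width: 0.0089
gripper_force: 88.5
```

jog_arm --hand '[0,0.03,0.07,0.085,0.085]' --pt "0 0 -0.001" --pt "0 0 0" --pt "0 0 0" --pt "0 0 0" --pt "0 0 0" --yaw '[0,0,0,0,0]'

```text
time_s: 7.7
position: [0.4656, -0.0222, 0.0393]
tool_rot: [[-0.999, -0.041, 0.0], [-0.041, 0.999, -0.0], [-0.0, -0.0, -1.0]]
ft_force: [0.3, -1.0, 0.2]
grip_width: 0.0798
gripper_force: 0.0
```

jog_arm --hand '[0.085,0.085,0.085,0.085,0.085]' --pt "0 0 0" --pt "0 0 0.03" --pt "0 0 0.05" --pt "0 0 0.06" --pt "0 0 0.06" --yaw '[0,0,0,0,0]'

```text
time_s: 8.32
position: [0.4651, -0.022, 0.2413]
tool_rot: [[-0.999, -0.041, -0.0], [-0.041, 0.999, 0.0], [0.0, 0.0, -1.0]]
ft_force: [0.8, 0.4, 0.2]
grip_width: 0.0848
gripper_force: 0.0
```

jog_arm --hand '[0.085,0.085,0.085,0.085,0.085]' --pt "0 0 0" --pt "0 0 0" --pt "0 0 0" --pt "0 0 0" --pt "0 0 0" --yaw '[0,0,0,0,0]'

```text
time_s: 8.95
position: [0.4655, -0.0221, 0.2388]
tool_rot: [[-0.999, -0.041, -0.001], [-0.041, 0.999, 0.0], [0.001, 0.0, -1.0]]
ft_force: [-0.1, -0.2, -0.1]
grip_width: 0.085
gripper_force: 0.0
```

```bash
python3 - <<'E'
from h import *
s=env.observe(); i=env.get_image("wrist")[:,:,::-1].copy(); cv2.imwrite("pics/w2.png",i)
np.save("s2.npy",np.array([s],dtype=object),allow_pickle=True)
print(s["position"]);print(s["tool_rot"])
E
```

```text
[ 0.46546515 -0.02213226  0.23877799]
[[-9.99151924e-01 -4.11601490e-02 -1.12947758e-03]
 [-4.11605699e-02  9.99152483e-01  3.51968444e-04]
 [ 1.11403325e-03  3.98159888e-04 -9.99999300e-01]]
```

View pics/w2.png

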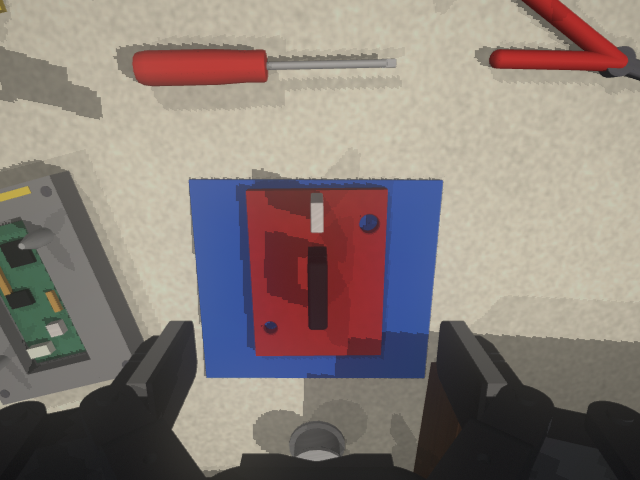

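The cover lies flat on the mat. Its corners are at (246,190), (387,188), (382,354) and (256,356), and its holes at (369,222) and (270,327).

```bash
python3 - <<'E'
from h import *
np.set_printoptions(precision=4,suppress=True)
s=np.load("s2.npy",allow_pickle=True)[0]
C=np.array([ray("wrist",p,.013,s) for p in((246.5,190),(387,188),(382,354),(256,356))])
print(C.mean(0),[np.linalg.norm(C[i]-C[i-1]) for i in range(4)])
x=C[2]+C[3]-C[0]-C[1];print(np.degrees(np.arctan2(x[1],x[0])))
b=ray("wrist",(369,223),.013,s);m=ray("wrist",(270.5,327),.013,s);print("holes",b,m,(b+m)/2,np.linalg.norm(b-m))
d=(b-m)[:2];print(np.degrees(np.arctan2(d[1],d[0])-np.arctan2(45*2,-100)))
h=[ray("wrist",p,.055,s) for p in((317.5,247),(317,329))];print("bar",h,(h[0]+h[1])/2)
E
```

```text
[ 0.5311 -0.0202  0.013 ] [np.float64(0.1606245667506639), np.float64(0.1183880573195481), np.float64(0.16007785847290246), np.float64(0.12076847540643601)]
3.0971184919799026
holes [0.4787 0.0218 0.013 ] [ 0.5829 -0.0625  0.013 ] [ 0.5308 -0.0203  0.013 ] 0.13402824164391766
3.0167279920885903
bar [array([ 0.4886, -0.0224,  0.055 ]), array([ 0.5598, -0.0198,  0.055 ])] [ 0.5242 -0.0211  0.055 ]
```

jog_arm --hand '[0.085,0.085,0.085,0.085,0.085]' --pt "0.005 -0.05 0.005" --pt "0.005 -0.055 0.005" --pt "0.005 -0.055 0.005" --pt "0.005 -0.055 0" --pt "0.005 -0.055 0" --yaw '[0.05,0.05,0.05,0.05,0.044]'

```text
time_s: 9.62
position: [0.4905, -0.294, 0.2542]
tool_rot: [[-0.959, -0.283, 0.0], [-0.283, 0.959, 0.0], [-0.0, 0.0, -1.0]]
ft_force: [0.8, 0.2, -0.3]
grip_width: 0.085
gripper_force: 0.0
```

jog_arm --hand '[0.085,0.085,0.085,0.085,0.085]' --pt "0 0 0" --pt "0 0 0" --pt "0 0 0" --pt "0 0 0" --pt "0 0 0" --yaw '[0,0,0,0,0]'

```text
time_s: 10.25
position: [0.4906, -0.2916, 0.2546]
tool_rot: [[-0.959, -0.282, 0.0], [-0.282, 0.959, -0.0], [-0.0, -0.0, -1.0]]
ft_force: [-0.2, 0.6, -0.9]
grip_width: 0.085
gripper_force: 0.0
```

```bash
python3 - <<'E'
from h import *
s=env.observe(); i=env.get_image("wrist")[:,:,::-1].copy(); cv2.imwrite("pics/w3.png",i)
np.save("s3.npy",np.array([s],dtype=object),allow_pickle=True)
cv2.imwrite("pics/w3c.png",cv2.resize(i[150:400,190:450],None,fx=2.4,fy=2.4,interpolation=cv2.INTER_CUBIC))
print(s["position"]);print(s["tool_rot"])
E
```

```text
[ 0.49064886 -0.2915896   0.25455292]
[[-9.59399480e-01 -2.82050660e-01  2.52087937e-04]
 [-2.82050718e-01  9.59399468e-01 -2.32421809e-04]
 [-1.76298308e-04 -2.94086946e-04 -9.99999941e-01]]
```

View pics/w3c.png

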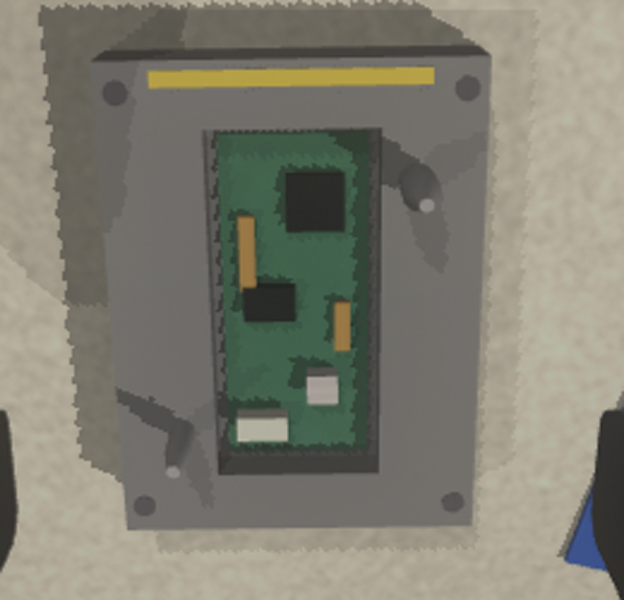

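Pin tips in this crop are at (427,205) for the big pin and (173,472) for the small one. The jig's top corners are at (93,61), (491,56), (471,523) and (128,529).

```bash
python3 - <<'E'
from h import *
np.set_printoptions(precision=4,suppress=True)
s=np.load("s3.npy",allow_pickle=True)[0]
g=lambda p:(190+(p[0]+.5)/2.4-.5,150+(p[1]+.5)/2.4-.5)
C=np.array([ray("wrist",g(p),.028,s) for p in((93,61),(491,56),(471,523),(128,529))])
print(C.mean(0),[np.linalg.norm(C[i]-C[i-1]) for i in range(4)])
x=C[2]+C[3]-C[0]-C[1];print(np.degrees(np.arctan2(x[1],x[0])))
b=ray("wrist",g((427,205)),.058,s);m=ray("wrist",g((173,472)),.058,s);print(b,m,(b+m)/2,np.linalg.norm(b-m))
d=(b-m)[:2];print(np.degrees(np.arctan2(d[1],d[0])-np.arctan2(90,-100))%360)
E
```

```text
[ 0.5566 -0.2776  0.028 ] [np.float64(0.18940818414798516), np.float64(0.13852619505667316), np.float64(0.18819031981698653), np.float64(0.13894493167612368)]
17.04533856064698
[ 0.496  -0.2494  0.058 ] [ 0.6182 -0.306   0.058 ] [ 0.5571 -0.2777  0.058 ] 0.13460543515420811
17.16307556729742
```

jog_arm --hand '[0.085,0.085,0.085,0.085,0.085]' --pt "0.008 0.05 0" --pt "0.008 0.055 0" --pt "0.008 0.055 0" --pt "0.008 0.055 0" --pt "0.008 0.056 -0.02" --yaw '[-0.047,-0.047,-0.047,-0.047,-0.0455]'

```text
time_s: 10.92
position: [0.5312, -0.0194, 0.2354]
tool_rot: [[-0.999, -0.05, 0.004], [-0.05, 0.999, -0.001], [-0.004, -0.001, -1.0]]
ft_force: [0.8, 0.1, 0.1]
grip_width: 0.085
gripper_force: 0.0
```

jog_arm --hand '[0.085,0.085,0.085,0.085,0.085]' --pt "0 0 -0.045" --pt "0 0 -0.045" --pt "0 0 -0.045" --pt "0 0 0" --pt "0 0 0" --yaw '[0,0,0,0,0]'

```text
time_s: 11.55
position: [0.5314, -0.0213, 0.101]
tool_rot: [[-0.999, -0.052, 0.002], [-0.052, 0.999, -0.001], [-0.002, -0.001, -1.0]]
ft_force: [0.2, -0.0, 0.1]
grip_width: 0.0853
gripper_force: 0.0
```

jog_arm --hand '[0.085,0.085,0.085,0.05,0.03]' --pt "0 0.001 -0.03" --pt "0 0 -0.02" --pt "0 0 -0.006" --pt "0 0 0" --pt "0 0 0" --yaw '[0,0,0,0,0]' --grip_force 60

```text
time_s: 12.18
position: [0.5312, -0.0203, 0.0446]
tool_rot: [[-0.999, -0.052, 0.002], [-0.052, 0.999, -0.001], [-0.002, -0.001, -1.0]]
ft_force: [-1.0, -0.1, -0.0]
grip_width: 0.0512
gripper_force: 0.0
```

jog_arm --hand '[0,0,0,0,0]' --pt "0 0 0" --pt "0 0 0" --pt "0 0 0" --pt "0 0 0" --pt "0 0 0" --yaw '[0,0,0,0,0]'

```text
time_s: 12.8
position: [0.5308, -0.02, 0.0439]
tool_rot: [[-0.999, -0.052, 0.001], [-0.052, 0.999, 0.0], [-0.001, -0.0, -1.0]]
ft_force: [-1.0, 2.0, 4.6]
grip_width: 0.015
gripper_force: 60.1
```

jog_arm --hand '[0,0,0,0,0]' --pt "0 0 0.01" --pt "0 0 0.03" --pt "0 0 0.03" --pt "0 0 0" --pt "0 0 0" --yaw '[0,0,0,0,0]'

```text
time_s: 13.42
position: [0.5298, -0.02, 0.1122]
tool_rot: [[-0.999, -0.052, -0.002], [-0.052, 0.999, 0.0], [0.002, 0.001, -1.0]]
ft_force: [-0.2, 0.6, -4.4]
grip_width: 0.0151
gripper_force: 59.1
```

```bash
python3 - <<'E'
from h import *
s=env.observe(); i=env.get_image("wrist")[:,:,::-1].copy(); cv2.imwrite("pics/w4.png",i)
np.save("s4.npy",np.array([s],dtype=object),allow_pickle=True)
print(s["position"],s["wrist_torque"]);print(s["tool_rot"])
E
```

```text
[ 0.52981557 -0.01998316  0.11219193] [0.00370403 0.05218993 0.00944063]
[[-9.98663379e-01 -5.16437485e-02 -2.09246219e-03]
 [-5.16448774e-02  9.98665393e-01  4.89072571e-04]
 [ 2.06441203e-03  5.96483819e-04 -9.99997691e-01]]
```

View pics/w4.png

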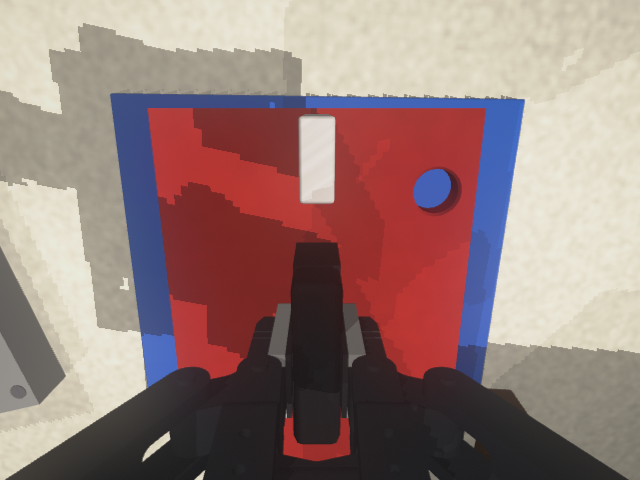

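The cover is held level. Its front plate edge runs (148,108)–(486,109) and its big hole is at about (438,191). Next I'll compute the cover pose relative to the TCP and the move to the jig.

```bash
python3 - <<'E'
from h import *
np.set_printoptions(precision=4,suppress=True)
s=np.load("s4.npy",allow_pickle=True)[0]
zt=s["position"][2]-.0439+.013
A,B=ray("wrist",(148,108.5),zt,s),ray("wrist",(486,109),zt,s);print(A,B,np.linalg.norm(A-B))
h=ray("wrist",(438,191),zt,s)
y=B-A;yaw=np.arctan2(-y[0],y[1]);R=np.array([[np.cos(yaw),-np.sin(yaw)],[np.sin(yaw),np.cos(yaw)]])
print("yaw",np.degrees(yaw),"tool",np.degrees(np.arctan2(s["tool_rot"][1,0],s["tool_rot"][0,0]))%360)
c1=(A+B)[:2]/2+R@[.08,0];c2=h[:2]-R@[-.05,.045];print("centre",c1,c2,"TCP",s["position"])
E
```

```text
[ 0.4544 -0.0855  0.0813] [0.4484 0.0343 0.0813] 0.11988917587280432
yaw 2.8326303479051544 tool 182.96035678804884
centre [ 0.5313 -0.0216] [ 0.5306 -0.0211] TCP [ 0.5298 -0.02    0.1122]
```

jog_arm --hand '[0,0,0,0,0]' --pt "0.003 -0.015 0.01" --pt "0.003 -0.03 0" --pt "0.003 -0.035 0" --pt "0.003 -0.04 0" --pt "0.003 -0.04 0" --yaw '[0.02,0.03,0.03,0.035,0.035]'

```text
time_s: 14.1
position: [0.5451, -0.1811, 0.1218]
tool_rot: [[-0.979, -0.202, -0.002], [-0.202, 0.979, 0.001], [0.002, 0.002, -1.0]]
ft_force: [-0.3, 0.6, -4.0]
grip_width: 0.0148
gripper_force: 59.1
```

jog_arm --hand '[0,0,0,0,0]' --pt "0.003 -0.04 0" --pt "0.003 -0.03 0" --pt "0.003 -0.02 0" --pt "0.002 -0.007 0" --pt "0 0 0" --yaw '[0.035,0.03,0.02,0.012,0]'

```text
time_s: 14.72
position: [0.5563, -0.2768, 0.1223]
tool_rot: [[-0.956, -0.294, -0.001], [-0.294, 0.956, 0.001], [0.001, 0.002, -1.0]]
ft_force: [-0.3, 0.2, -3.5]
grip_width: 0.0149
gripper_force: 59.1
```

jog_arm --hand '[0,0,0,0,0]' --pt "0 0 0" --pt "0 0 0" --pt "0 0 0" --pt "0 0 0" --pt "0 0 0" --yaw '[0,0,0,0,0]'

```text
time_s: 15.35
position: [0.5565, -0.2771, 0.1234]
tool_rot: [[-0.956, -0.294, -0.0], [-0.294, 0.956, -0.0], [0.0, -0.0, -1.0]]
ft_force: [0.6, -0.4, -3.8]
grip_width: 0.0147
gripper_force: 59.1
```

```bash
python3 - <<'E'
from h import *
np.set_printoptions(precision=4,suppress=True)
s=env.observe();T=s["tool_rot"];print(s["position"],np.degrees(np.arctan2(T[1,0],T[0,0]))%360,T[:,2],s["ft_force"])
i=env.get_image("wrist")[:,:,::-1];cv2.imwrite("pics/w5.png",i[90:290,300:600])
cv2.imwrite("pics/w5.png",cv2.resize(i[90:290,360:560],None,fx=3,fy=3,interpolation=cv2.INTER_CUBIC))
print(proj("wrist",[[.496,-.2494,.058]],s), proj("wrist",[[.496,-.2494,.028]],s))
E
```

```text
[ 0.5565 -0.2771  0.1234] 197.11519735199724 [-0. -0. -1.] [ 0.6218 -0.4223 -3.7946]
[[417.787  176.5612]] [[404.648  167.7958]]
```

View pics/w5.png

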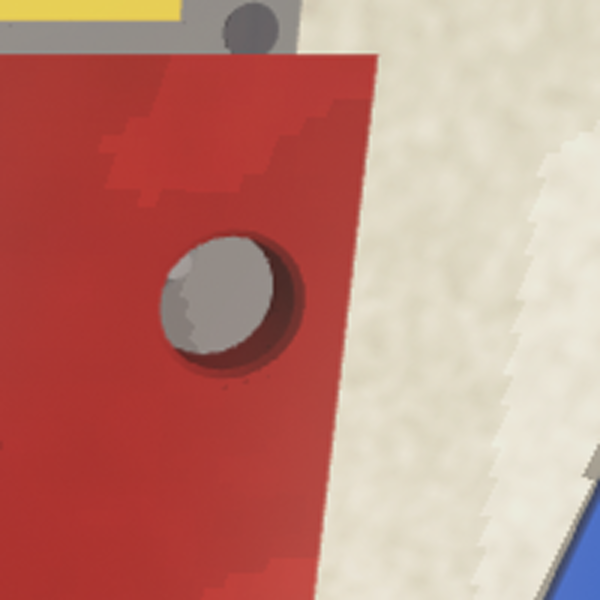

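The pin tip shows through the big hole at about (420,178), within about 1 mm of the prediction, so I'll lower slowly.

jog_arm --hand '[0,0,0,0,0]' --pt "0 0 -0.01" --pt "0 0 -0.01" --pt "0 0 -0.005" --pt "0 0 -0.004" --pt "0 0 -0.003" --yaw '[0,0,0,0,0]'

```text
time_s: 16.02
position: [0.5566, -0.2771, 0.0911]
tool_rot: [[-0.956, -0.294, -0.0], [-0.294, 0.956, -0.0], [0.0, -0.0, -1.0]]
ft_force: [-0.2, -0.5, -4.6]
grip_width: 0.0149
gripper_force: 59.1
```

jog_arm --hand '[0,0,0,0,0]' --pt "0 0 -0.002" --pt "0 0 -0.002" --pt "0 0 -0.002" --pt "0 0 -0.001" --pt "0 0 0" --yaw '[0,0,0,0,0]'

```text
time_s: 16.65
position: [0.5565, -0.2771, 0.0843]
tool_rot: [[-0.956, -0.294, -0.0], [-0.294, 0.956, 0.0], [0.0, 0.0, -1.0]]
ft_force: [-0.6, 0.4, -3.7]
grip_width: 0.0149
gripper_force: 59.1
```

Past the taper with no contact force, so I'll continue down.

jog_arm --hand '[0,0,0,0,0]' --pt "0 0 -0.003" --pt "0 0 -0.003" --pt "0 0 -0.003" --pt "0 0 -0.002" --pt "0 0 0" --yaw '[0,0,0,0,0]'

```text
time_s: 17.27
position: [0.5565, -0.2771, 0.0731]
tool_rot: [[-0.956, -0.294, -0.0], [-0.294, 0.956, 0.0], [0.0, 0.0, -1.0]]
ft_force: [-0.2, 0.4, -4.7]
grip_width: 0.0147
gripper_force: 59.1
```

jog_arm --hand '[0,0,0,0,0]' --pt "0 0 -0.002" --pt "0 0 -0.001" --pt "0 0 -0.001" --pt "0 0 -0.0005" --pt "0 0 0" --yaw '[0,0,0,0,0]'

```text
time_s: 17.9
position: [0.5565, -0.2771, 0.069]
tool_rot: [[-0.956, -0.294, 0.0], [-0.294, 0.956, -0.0], [-0.0, -0.0, -1.0]]
ft_force: [-1.8, 0.5, -2.0]
grip_width: 0.015
gripper_force: 59.4
```

Starting to touch down. I'll go a little lower.

jog_arm --hand '[0,0,0,0,0]' --pt "0 0 -0.0005" --pt "0 0 -0.0005" --pt "0 0 0" --pt "0 0 0" --pt "0 0 0" --yaw '[0,0,0,0,0]'

```text
time_s: 18.52
position: [0.5566, -0.2771, 0.069]
tool_rot: [[-0.956, -0.294, 0.001], [-0.294, 0.956, -0.001], [-0.0, -0.001, -1.0]]
ft_force: [-4.0, 2.5, 7.6]
grip_width: 0.0153
gripper_force: 60.8
```

The cover is seated: the TCP is at the predicted home height of 0.069 m and pressing. I'll release and rise.

jog_arm --hand '[0,0.03,0.06,0.085,0.085]' --pt "0 0 0" --pt "0 0 0" --pt "0 0 0" --pt "0 0 0" --pt "0 0 0" --yaw '[0,0,0,0,0]'

```text
time_s: 19.15
position: [0.5566, -0.2772, 0.0678]
tool_rot: [[-0.956, -0.294, 0.0], [-0.294, 0.956, -0.0], [-0.0, -0.0, -1.0]]
ft_force: [-0.6, 0.4, -1.1]
grip_width: 0.0819
gripper_force: 0.0
```

jog_arm --hand '[0.085,0.085,0.085,0.085,0.085]' --pt "0 0 0" --pt "0 0 0.03" --pt "0 0 0.05" --pt "0 0 0.06" --pt "-0.04 0 0.05" --yaw '[0,0,0,0,0]'

```text
time_s: 19.77
position: [0.5182, -0.2771, 0.2586]
tool_rot: [[-0.955, -0.296, 0.002], [-0.296, 0.955, -0.001], [-0.001, -0.002, -1.0]]
ft_force: [-0.2, -0.4, 0.5]
grip_width: 0.0849
gripper_force: 0.0
```

jog_arm --hand '[0.085,0.085,0.085,0.085,0.085]' --pt "-0.03 0 0" --pt "0 0 0" --pt "0 0 0" --pt "0 0 0" --pt "0 0 0" --yaw '[0,0,0,0,0]'

```text
time_s: 20.4
position: [0.488, -0.277, 0.2561]
tool_rot: [[-0.956, -0.295, -0.001], [-0.295, 0.956, 0.001], [0.0, 0.001, -1.0]]
ft_force: [0.1, 0.2, -0.0]
grip_width: 0.0851
gripper_force: 0.0
```

```bash
python3 - <<'E'
from h import *
cv2.imwrite("pics/w6.png",env.get_image("wrist")[:,:,::-1])
E
```

```text
(no output)
```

View pics/w6.png

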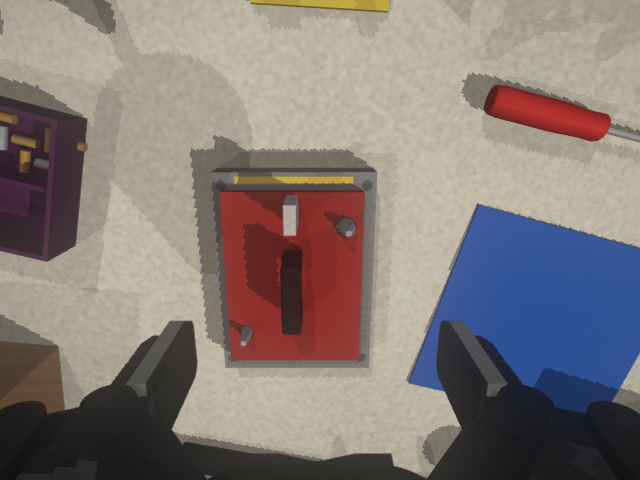

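The cover sits level on the jig with its tab end at the yellow stripe. Both pins protrude through their holes, at about (345,227) and (245,335).

```bash
python3 -c "
from rig import env
print(env.close_job())"
```

```text
the job is handed in; nothing more can be done
None
```

The job is handed in: the cover was set down on the mat, then seated on the jig with both pins through their holes and released, at about 20 s of the 72 s limit; the judge's verdict was not shown.

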